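# Clip a fresh water filter cartridge into the steam iron's feed bracket

### The job

Take the fresh white-and-blue filter cartridge from its cradle and snap it sideways, from above, into both spring clips of the white bracket, its brass nozzle pointing at the blue socket but still outside it, pressing down with no more than about 20 N. Then slide it along in the clips, nozzle into the socket, until you feel it meet the seal hidden inside; keep pushing with about 10 N (never more than 15) for half a second to seat it, and let go, leaving it there. Leave the brown used cartridge and everything else where they stand.

Things in the scene. Friction and masses are not known exactly. Their poses are not given: they have to be found in the camera images.
- fresh_center (a point): Centre of the fresh cartridge: white barrel with blue ends, a cylinder of diameter 26, length 190 mm, with a brass nozzle (diameter 13, 46 mm long) on one end; 0.08 to 0.17 kg. Point on the axis, halfway along the barrel; x runs along the axis to the nozzle (barrel's end at x = +95, nozzle tip at +141 mm). It starts level in a wooden cradle, axis 45 mm above the table.
- cradle_a: Wooden cradle of the fresh cartridge, fixed, origin under its centre, x along the cartridge. Base plate 150 x 60 x 8 mm; V rests 14 mm wide carry the barrel 58 mm either side of the centre, so its middle is free to be grasped from above, fingers either side.
- used_center (a point): Centre of the used cartridge, not to be moved: same size, brown barrel with grey ends, in a like cradle. The two cradles stand side by side and may be swapped.
- clips_mid (a point): Midway between the two clips of the fixed, level bracket, on the axis of a clipped-in barrel: 55 mm above the table; x along the clips' axis to the socket, z up. White base plate 10 mm thick, 90 mm wide; free space between the clips down to it. A barrel centred at x = -22 mm is held by both clips with its nozzle 6 mm clear of the socket. Slid along in the clips it drags at 1 to 6 N.
- clip_rear (a point): Barrel axis in the clip farther from the socket (61 mm behind the midpoint); frame as there. C-shaped steel spring clip 12 mm wide along x. Its two sprung jaws lean in to a mouth 19 mm wide, 9 mm above the axis, then flare out to 18 mm above it, 40 mm wide over all. Below is a rigid V floor.
- clip_front (a point): The same on the clip nearer the socket (61 mm ahead of the midpoint). The barrel meets the jaws with its axis about 18 mm above this point, needs some 8 to 20 N down in all to pass both mouths, snaps through when its axis is less than 9 mm above, and then lies on the V floors, held by the jaws.
- socket (a point): Centre of the inlet socket's mouth, 125 mm ahead of the midpoint; frame as there. Rigid blue block 50 mm wide, 58 mm long, its top 28 mm above the axis, with a bore 18 mm in diameter on the axis. Inside is a springy, damped seal (6 N/mm; meet it slowly, about 10 mm/s) for the nozzle tip, 6 to 38 mm in from the mouth: it differs each time and cannot be seen.
- fresh: The fresh cartridge itself, same frame and origin as its centre point.
- bracket: The fixed white bracket with both clips; origin on the table under the midpoint of the clips, x to the socket.
- inlet: The blue inlet socket with the seal inside, fixed at the end of the bracket; origin on the table under its mouth.
- iron: Steam iron standing flat on a black rest at the back of the table, about 190 x 110 x 135 mm. A bystander, not to be moved; origin at the centre of its underside.
- spray: Clear spray bottle with a red cap, 68 mm across, 190 mm high. A bystander, not to be moved; origin at the centre of its underside.
- lint_roller: White lint roller standing on end, 60 mm across, 175 mm high. A bystander, not to be moved; origin at the centre of its underside.
- spool: Green thread spool, 40 mm across, 55 mm high. A bystander, not to be moved; origin at the centre of its underside.
- brush: Clothes brush lying on the table. A bystander, not to be moved; origin at the centre of its underside.
- tin: Round tin with a yellow label, 60 mm across, 70 mm high. A bystander, not to be moved; origin at the centre of its underside.
Not all that is in view belongs to the job. What is shaped like the fresh but pink is not meant.

How it is judged:
By the outcome, as a careful person would: the job done as asked, in the order asked, and still so for the second after the job is handed in, with the robot touching nothing.
It also fails if it takes over 58 s, if anything falls off the work surface, if the arm or the gripper's body presses on something with over 40 N, if the wrist force passes 120 N, or if a joint passes its speed limit or range.

### The arm

A 6-joint arm with a two-finger parallel gripper is mounted at the origin on the work surface. World frame = base frame: x ahead of the robot, y to its left, z up, the work surface at z = 0. Lengths are in m, angles in rad, forces in N, time in s.
With the tool pointing down it reaches from about 0.35 to 0.775 m from the base axis. Payload 5.5 kg.
Tool frame: the origin (TCP) lies on the centre line of the jaws, within the pads' length; the fingertips stand 11 mm ahead of it and the grasp point (between the pads) lies 8 mm behind it (env.nose_length is the distance from the TCP to the fingertips, in m); x points along the fingers, z is the direction in which the jaws open and shut, and the axes are right-handed (so a half turn about x gives the same grasp; the last joint's range is limited). The gripper opens to 85 mm and grips with 20 to 120 N. Pads are 22 mm wide; open, the fingers measure 114 mm over their backs; the gripper's body (76 mm by 85 mm) begins 54 mm behind the grasp point. The pads swing forward as they close: fully open they stand 13 mm farther back than shut.
Start: joints at [1.041, 0.313, 0.046, 1.304, 0, 1.431], TCP at [0.219, 0.532, 0.242] pointing down, gripper open.
Joint ranges: [-2.76, 2.76], [-0.86, 1.69], [-1.03, 1.26], [-2.2, 2.34], [-1.47, 1.5], [-3.14, 3.14]. Speed limits (rad/s): [2.57, 2.57, 3.14, 3.14, 3.14, 3.14].

### API

Orientations are given as a unit quaternion [w, x, y, z].
In Python, from workcell import env gives the robot as it stands. The module is installed in compiled form; this text tells all that it offers.
- The arm moves only by the tool step_arm, never from a script. Its argument "moves" is a list that holds one entry, the list of rows, each a list of 7 numbers: the turn, a rotation vector about the tool's x, y, z in rad, then the shift along the tool's x, y, z in m, then the opening, from 0 (shut) to 1 (fully open). In form: [[[rx, ry, rz, tx, ty, tz, grip], ...]]. A call has 1 to 12 rows; each row is the pose to reach, as a shift and turn from the pose measured when the call began, along the tool's axes at that moment; what a row does not reach only later rows make up. A row lasts 1/10 s, in which the tool goes at most 50 mm and 8.59 degrees, less where a joint would pass 70% of its speed; a pose out of reach is approached as far as the arm can. A call with a gripper value outside its range is refused whole. The fingers move at their own pace and stop on an object; "force" is the grip in N (left out, the last holds). Time passes only in rows, so rows that repeat a pose let the fingers close. It gives the time, the measured TCP pose, the force and the opening at its end, in the units of the state.
- env.get_state(): the state, without advancing time (a new reading comes with each control period).
- env.read_camera(name): name is "scene" or "side" or "wrist"; returns (picture, depth): 384x512x3 uint8, red, green, blue; 384x512 float32, m along the optical axis (not along the pixel's ray), 0 where there is no reading.
- env.get_calibration(name): a dict with "mtx" (3x3 intrinsics, pixels), "camera_from_world" (4x4, takes a point from world to camera coordinates); the wrist camera has in their place "T_tool_cam" (4x4, takes a point from camera to tool coordinates, whose origin is the TCP and whose axes are the tool frame's). Camera axes: x right, y down, z forward; pixel columns grow to the right and rows downward; lengths in m; the calibration is good to about 2 mm. A picture is of the moment at which its call begins: read the wrist's pose just before it. get_calibration takes no time and is no camera call.
- env.hand_in(): hands the job in, once; it reports no verdict.
Trained networks look in the newest picture that a camera, given by its name, has taken for a name from the list of things; names that differ only in an ending like _2 or _b are one class to them, and where a whole thing is asked for, a point or a joint stands for the part that bears it (a point fixed in the world has none). Each returns a list of dicts, best first, with "confidence" (0 to 1); they miss things now and then, are a little off and sometimes report something else, mostly with a low value. They report only what shows in the picture. A call takes as long as a camera call. They do not tell look-alikes from the thing itself.
- env.boxes_of(camera, thing): "uv" ([column, row] in pixels, amid what is visible of it).
- env.silhouettes(camera, thing): "mask" (384x512 bool, what is visible of it) and "uv" ([column, row] in pixels, amid what is visible of it).
The state is a dict: "clock": time; "joint_pos": joint angles; "qvel": joint speeds; "tau": joint torques, N m; "tcp_pos": TCP position; "orientation": TCP orientation; "wrist_force": force on the tool from outside, world axes, zero at the start; "ft_torque": the same for the moment, N m; "finger_gap": finger opening in m.
Only numpy, scipy, OpenCV 4.12 (cv2) and the standard library are available. Lean on these libraries where they do the work, as an engineer would, in place of code of your own. Each camera call takes 0.05 s, during which the arm holds its last target.

## Working session

There is one attempt and no reset: what is moved stays moved. The work goes in short steps, Python scripts to look and compute and a tool call to move; the robot and the scene stay as the last step left them, time stands still between calls to the robot, and variables do not carry over. Pictures are saved under pics/ and viewed, and the job is handed in when it is done.

Besides the shell and the picture viewer there is one more tool, called after "Request:" in YAML: its name, and indented under it one key for each argument. step_arm: Moves the arm, as the interface text tells. Its arguments: {"type":"object","properties":{"moves":{"type":"array","items":{"type":"array","items":{"type":"array","items":{"type":"number"}}}},"force":{"type":"number"}},"required":["moves"]}

```bash
mkdir -p pics; cat > h.py <<'E'
import numpy as np, cv2
from workcell import env
from scipy.spatial.transform import Rotation as R
def Rq(q): return R.from_quat([q[1],q[2],q[3],q[0]])
def cam(name):
    s=env.get_state(); im,d=env.read_camera(name); c=env.get_calibration(name); K=np.array(c["mtx"])
    if name=="wrist":
        T=np.eye(4);T[:3,:3]=Rq(s["orientation"]).as_matrix();T[:3,3]=s["tcp_pos"]
        W=T@np.array(c["T_tool_cam"])
    else: W=np.linalg.inv(np.array(c["camera_from_world"]))
    return im,d,K,W
def cloud(d,K,W):
    v,u=np.mgrid[:d.shape[0],:d.shape[1]]
    P=np.stack([(u-K[0,2])/K[0,0]*d,(v-K[1,2])/K[1,1]*d,d],-1)@W[:3,:3].T+W[:3,3]
    P[d<=0]=np.nan
    return P
def st():
    s=env.get_state()
    for k in ("clock","tcp_pos","orientation","wrist_force","finger_gap","joint_pos"): print(k,np.round(s[k],4))
    print(Rq(s["orientation"]).as_matrix().round(3))
    return s
E
python3 - <<'E'
from h import *
st()
for n in ("scene","side"):
    im,d,K,W=cam(n); cv2.imwrite(f"pics/{n}0.png",cv2.resize(im[...,::-1],(800,600)))
    np.savez(f"{n}0.npz",im=im,d=d,K=K,W=W)
    for t in ("fresh_center","used_center","clip_rear","clip_front","socket","clips_mid"):
        print(n,t,[(np.round(r["uv"]),round(float(r["confidence"]),2)) for r in env.boxes_of(n,t)])
E
```

```text
clock 0.0
tcp_pos [0.2183 0.5314 0.2414]
orientation [ 0.5868 -0.394   0.588   0.3934]
wrist_force [ 0.7586  0.2501 -0.5907]
finger_gap 0.0856
joint_pos [1.0414 0.314  0.045  1.3036 0.     1.4312]
[[-0.001 -0.925  0.38 ]
 [-0.002  0.38   0.925]
 [-1.     0.    -0.002]]
scene fresh_center [(array([278., 185.]), 0.96), (array([165., 171.]), 0.86), (array([202., 237.]), 0.58)]
scene used_center [(array([200., 202.]), 0.63)]
scene clip_rear [(array([298., 225.]), 0.79)]
scene clip_front [(array([296., 225.]), 0.94)]
scene socket [(array([335., 209.]), 0.66)]
scene clips_mid [(array([298., 227.]), 0.83), (array([195., 249.]), 0.4)]
side fresh_center [(array([203., 340.]), 0.85), (array([199., 215.]), 0.68), (array([338., 228.]), 0.67)]
side used_center [(array([287., 252.]), 0.96)]
side clip_rear [(array([261., 185.]), 0.86)]
side clip_front [(array([263., 186.]), 0.94)]
side socket [(array([240., 155.]), 0.67)]
side clips_mid [(array([268., 184.]), 0.74), (array([336., 229.]), 0.49)]
```

View pics/scene0.png

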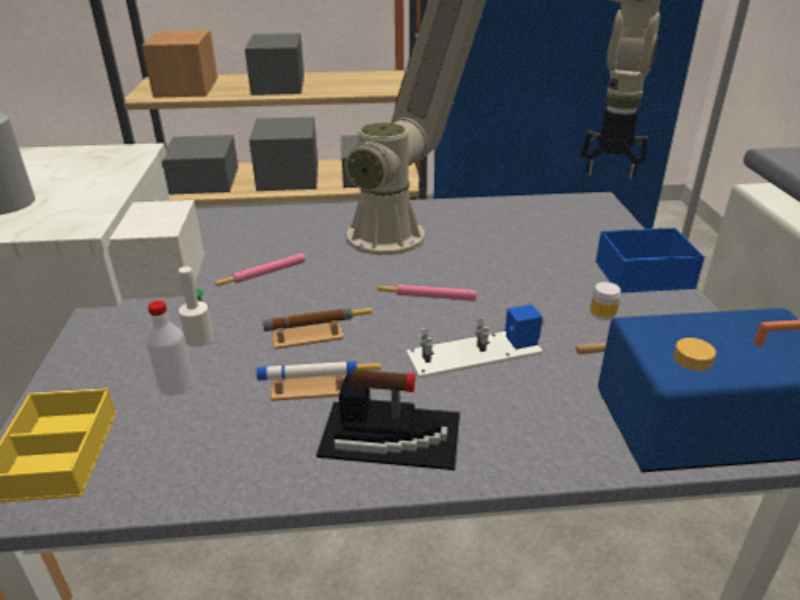

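View pics/side0.png

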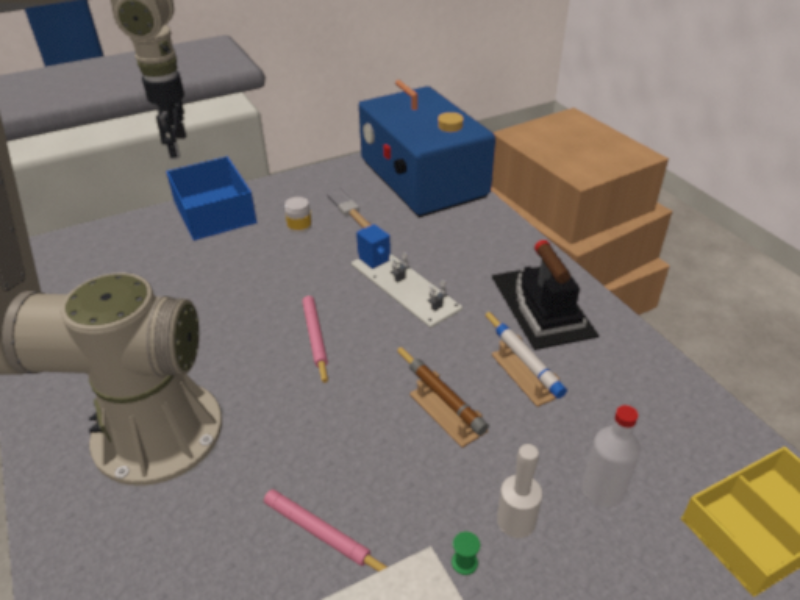

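The white-and-blue one is at about (320,370) in the scene picture and (530,355) in the side picture. The brown used one is at (308,318) in the scene picture. The pink look-alikes are at (262,268) and (430,292), and they aren't meant. The bracket runs from (410,360) to (540,340), with the blue socket at (523,325).

```bash
python3 - <<'E'
from h import *
for n in ("scene","side"):
    z=np.load(f"{n}0.npz"); im,d=z["im"],z["d"]; P=cloud(d,z["K"],z["W"])
    x0,y0=(185,225) if n=="scene" else (310,195)
    x0=150 if n=="scene" else 300
    crop=im[215:270,150:310] if n=="scene" else im[140:270,210:380]
    cv2.imwrite(f"pics/crop_{n}.png",cv2.resize(crop[...,::-1],None,fx=4.5,fy=4.5,interpolation=cv2.INTER_CUBIC))
    for t in ("fresh","used_center","bracket","inlet","iron"):
        for r in env.silhouettes(n,t):
            m=r["mask"]; Q=P[m]; Q=Q[np.isfinite(Q[:,0])]
            print(n,t,np.round(r["uv"]),round(float(r["confidence"]),2),m.sum(),"med",np.median(Q,0).round(3),"lo",np.percentile(Q,3,0).round(3),"hi",np.percentile(Q,97,0).round(3),"col",im[m].mean(0).round())
            np.save(f"m_{n}_{t}_{int(r['uv'][0])}.npy",m)
E
ls
```

```text
scene fresh [276. 188.] 0.96 458 med [0.339 0.087 0.018] lo [ 0.272 -0.017 -0.001] hi [0.368 0.183 0.028] col [154.  99. 106.]
scene fresh [166. 172.] 0.72 343 med [ 0.191 -0.325  0.019] lo [ 0.139 -0.415  0.002] hi [ 0.239 -0.229  0.028] col [165. 100. 107.]
scene fresh [198. 235.] 0.58 566 med [ 0.654 -0.187  0.053] lo [ 0.641 -0.278  0.04 ] hi [ 0.661 -0.067  0.06 ] col [141. 138. 135.]
scene used_center [200. 204.] 0.95 460 med [ 0.475 -0.186  0.052] lo [ 0.451 -0.282  0.039] hi [ 0.493 -0.072  0.06 ] col [91. 67. 44.]
scene used_center [337. 207.] 0.44 572 med [0.563 0.253 0.061] lo [0.522 0.226 0.013] hi [0.574 0.289 0.085] col [ 33.  64. 114.]
scene bracket [299. 225.] 0.85 1525 med [0.58  0.13  0.011] lo [0.519 0.021 0.002] hi [0.627 0.272 0.065] col [188. 186. 174.]
scene inlet [337. 209.] 0.89 566 med [0.563 0.253 0.061] lo [0.522 0.226 0.013] hi [0.574 0.288 0.085] col [ 32.  63. 114.]
scene iron [296. 224.] 0.74 1362 med [0.58  0.127 0.011] lo [0.526 0.024 0.006] hi [0.628 0.264 0.063] col [194. 192. 179.]
scene iron [245. 268.] 0.68 2669 med [ 0.808 -0.06   0.052] lo [ 0
[... 805 characters left out ...]
086] col [ 43.  72. 119.]
side inlet [333. 318.] 0.16 1124 med [ 0.445 -0.448  0.082] lo [ 0.426 -0.466  0.011] hi [ 0.473 -0.421  0.176] col [150. 141. 133.]
side iron [351. 188.] 0.76 1709 med [ 0.772 -0.099  0.056] lo [ 0.732 -0.137  0.014] hi [0.815 0.023 0.142] col [49. 41. 39.]
h.py
m_scene_bracket_298.npy
m_scene_fresh_166.npy
m_scene_fresh_197.npy
m_scene_fresh_276.npy
m_scene_inlet_336.npy
m_scene_iron_244.npy
m_scene_iron_296.npy
m_scene_used_center_200.npy
m_scene_used_center_336.npy
m_side_bracket_262.npy
m_side_fresh_204.npy
m_side_fresh_207.npy
m_side_fresh_264.npy
m_side_inlet_236.npy
m_side_inlet_332.npy
m_side_iron_351.npy
m_side_used_center_284.npy
pics
scene0.npz
side0.npz
```

View pics/crop_scene.png

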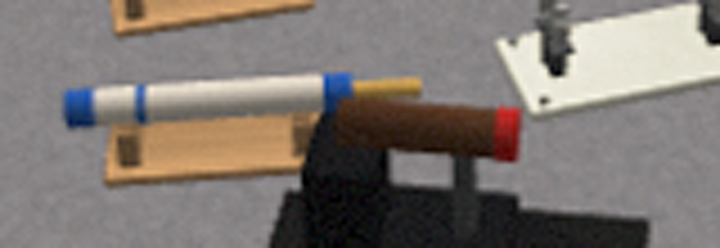

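View pics/crop_side.png

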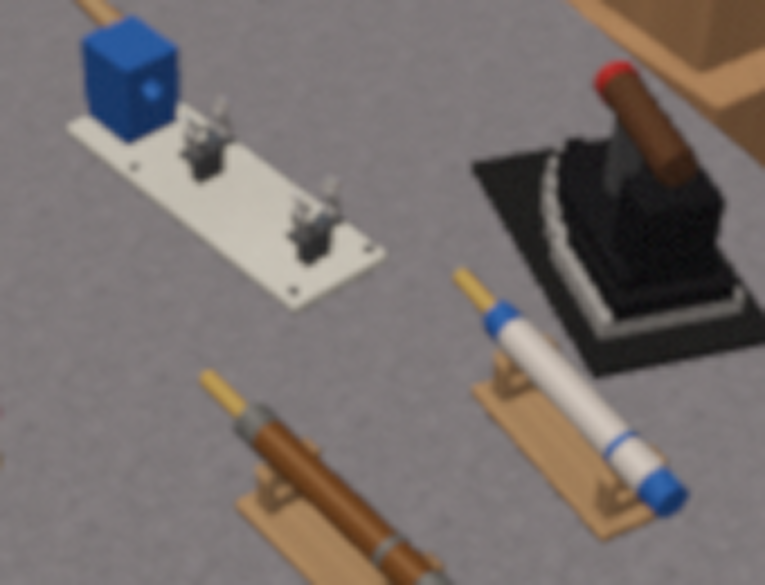

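The crops confirm it: the fresh cartridge has a white barrel, blue ends and a brass nozzle towards +y, close beside the iron. Next I fit the axes.

```bash
cat >> h.py <<'E'
def rot(yaw): return np.array([[np.cos(yaw),-np.sin(yaw)],[np.sin(yaw),np.cos(yaw)]])
from scipy.optimize import least_squares
def fitcyl(Q,p0,yaw0,r=.013,zfix=None):
    # level cylinder: params: offset perp, yaw, z
    c=np.array(p0)
    def f(p):
        u=np.array([np.cos(yaw0+p[1]),np.sin(yaw0+p[1])]); n=np.array([-u[1],u[0]])
        e=(Q[:,:2]-c)@n-p[0]; return np.hypot(e,Q[:,2]-(p[2] if zfix is None else zfix))-r
    s=least_squares(f,[0,0,.045],loss="soft_l1",f_scale=.002)
    u=np.array([np.cos(yaw0+s.x[1]),np.sin(yaw0+s.x[1])]); n=np.array([-u[1],u[0]])
    t=(Q[:,:2]-c)@u
    return c+s.x[0]*n,yaw0+s.x[1],s.x[2],np.percentile(t,[1,99]),np.median(abs(s.fun))
E
python3 - <<'E'
from h import *
PP={}
for n in ("scene","side"):
    z=np.load(f"{n}0.npz"); im,d=z["im"].astype(int),z["d"]; P=cloud(d,z["K"],z["W"])
    # fresh region
    g=(abs(P[...,0]-.65)<.05)&(P[...,1]>-.30)&(P[...,1]<-.03)&(P[...,2]>.035)&(P[...,2]<.07)
    brass=g&(im[...,0]-im[...,2]>50)&(P[...,2]<.06)
    Q=P[g&~brass]; c,y,zz,t,e=fitcyl(Q,[.65,-.18],1.5)
    u=np.array([np.cos(y),np.sin(y)])
    print(n,"fresh",len(Q),c.round(4),round(y,4),round(zz,4),t.round(4),"mid",(c+u*t.mean()).round(4),"res",e.round(4),"brass",np.percentile((P[brass][:,:2]-c)@u,[2,98]).round(3))
    print("   brass xy",np.median(P[brass],0).round(4))
    # bracket: base top
    g=(abs(P[...,2]-.010)<.006)&(P[...,0]>.45)&(P[...,0]<.7)&(P[...,1]>-.05)&(P[...,1]<.35)&(im.min(-1)>120)
    Q=P[g][:,:2].astype(np.float32); r=cv2.minAreaRect(Q); print(n,"plate",len(Q),np.round(r[0],4),np.round(r[1],4),r[2])
    b=(P[...,2]>.02)&(P[...,0]>.45)&(P[...,0]<.7)&(P[...,1]>.1)&(P[...,1]<.35)&(im[...,2]-im[...,0]>50)
    T=b&(P[...,2]>.078); print("  socktop", T.sum(), [np.round(a,4) for a in cv2.minAreaRect(P[T][:,:2].astype(np.float32))], np.median(P[T][:,2]).round(4))
    k=(P[...,2]>.025)&(P[...,0]>.45)&(P[...,0]<.7)&(P[...,1]>0)&(P[...,1]<.21)
    Q=P[k]; 
    from scipy.cluster.vq import kmeans2
    cc,l=kmeans2(Q[:,:2],np.array([[.6,.06],[.56,.17]]),minit="matrix"); print("  clips",cc.round(4),np.bincount(l),np.percentile(Q[:,2],98).round(4))
E
```

```text
scene fresh 543 [ 0.6455 -0.1801] 1.5841 0.0458 [-0.1045  0.108 ] mid [ 0.6454 -0.1783] res 0.0013 brass [-0.071  0.126]
   brass xy [ 0.651  -0.0853  0.0475]
scene plate 1168 [0.5774 0.1509] [0.2441 0.3928] 2.148536443710327
  socktop 176 [array([0.5445, 0.2563]), array([0.0551, 0.0586]), np.float64(9.6665)] 0.0833
  clips [[0.5895 0.0456]
 [0.5645 0.1651]] [104 108] 0.0751
side fresh 578 [ 0.6486 -0.18  ] 1.5725 0.0461 [-0.1093  0.0945] mid [ 0.6486 -0.1874] res 0.0012 brass [-0.075  0.124]
   brass xy [ 0.6423 -0.0836  0.0474]
side plate 1297 [0.5746 0.1486] [0.248 0.396] 0.0404990129172802
  socktop 158 [array([0.5446, 0.2536]), array([0.051 , 0.0608]), np.float64(8.3728)] 0.0839
  clips [[0.589  0.0428]
 [0.5641 0.1617]] [120 105] 0.0769
```

```bash
cat >> h.py <<'E'
def down(yaw,flip=1):
    # tool x down, tool y along -/+ cartridge axis, tool z horizontal perpendicular
    z=np.array([np.sin(yaw),-np.cos(yaw),0])*flip; x=np.array([0,0,-1.]); y=np.cross(z,x)
    return np.stack([x,y,z],1)
def plan(p,yaw,flip=1):
    s=env.get_state(); A=Rq(s["orientation"]).as_matrix()
    rv=R.from_matrix(A.T@down(yaw,flip)).as_rotvec(); t=A.T@(np.array(p)-s["tcp_pos"])
    print("row",rv.round(4),t.round(4)); return rv,t
E
python3 - <<'E'
from h import *
print(np.round(env.get_calibration("wrist")["T_tool_cam"],3),np.round(env.get_calibration("wrist")["mtx"],0), env.nose_length)
plan([.647,-.182,.26],1.576)
E
```

```text
[[ 0.    -0.26   0.966 -0.131]
 [-0.    -0.966 -0.26   0.066]
 [ 1.    -0.    -0.001  0.   ]
 [ 0.     0.     0.     1.   ]] [[310.   0. 253.]
 [  0. 310. 193.]
 [  0.   0.   1.]] 0.011
row [ 1.1758e+00  1.0000e-04 -1.0000e-04] [-0.0177 -0.6676 -0.4975]
```

Request:
step_arm:
  moves:
    - [[0.4,0,0,-0.03,-0.15,-0.12,1],[0.8,0,0,-0.03,-0.35,-0.25,1],[1.176,0,0,-0.018,-0.55,-0.4,1],[1.176,0,0,-0.018,-0.668,-0.4975,1],[1.176,0,0,-0.018,-0.668,-0.4975,1],[1.176,0,0,-0.018,-0.668,-0.4975,1],[1.176,0,0,-0.018,-0.668,-0.4975,1],[1.176,0,0,-0.018,-0.668,-0.4975,1],[1.176,0,0,-0.018,-0.668,-0.4975,1],[1.176,0,0,-0.018,-0.668,-0.4975,1],[1.176,0,0,-0.018,-0.668,-0.4975,1],[1.176,0,0,-0.018,-0.668,-0.4975,1]]

```text
clock: 2.4
tcp_pos: [0.5279, 0.0162, 0.2583]
orientation: [0.707, -0.002, 0.707, 0.002]
wrist_force: [0.1, 1.2, 0.6]
finger_gap: 0.0853
```

Request:
step_arm:
  moves:
    - [[0,0,0,0,-0.04,0.024,1],[0,0,0,0,-0.08,0.048,1],[0,0,0,0,-0.12,0.072,1],[0,0,0,0,-0.16,0.096,1],[0,0,0,0,-0.198,0.119,1],[0,0,0,0,-0.198,0.119,1],[0,0,0,0,-0.198,0.119,1]]

```text
clock: 3.1
tcp_pos: [0.6478, -0.1823, 0.2569]
orientation: [0.707, -0.001, 0.707, 0.001]
wrist_force: [-0.9, 1.0, -0.1]
finger_gap: 0.0855
```

```bash
python3 - <<'E'
from h import *
st()
im,d,K,W=cam("wrist"); cv2.imwrite("pics/w1.png",cv2.resize(im[...,::-1],(800,600))); np.savez("w1.npz",im=im,d=d,K=K,W=W)
im=im.astype(int);P=cloud(d,K,W)
g=(abs(P[...,0]-.65)<.035)&(P[...,1]>-.31)&(P[...,1]<-.03)&(P[...,2]>.04)&(P[...,2]<.07)
sat=im.max(-1)-im.min(-1)
brass=g&(im[...,0]-im[...,2]>40)
Q=P[g&~brass]; c,y,zz,t,e=fitcyl(Q,[.65,-.18],1.57); u=np.array([np.cos(y),np.sin(y)])
print("fresh",len(Q),c.round(4),round(y,4),round(zz,4),t.round(4),"mid",(c+u*t.mean()).round(4),e.round(4))
print("brass",brass.sum(),np.percentile(P[brass],[2,50,98],axis=0).round(4))
if brass.sum(): print(np.percentile((P[brass][:,:2]-c)@u,[1,99]).round(4))
E
```

```text
clock 3.1
tcp_pos [ 0.6478 -0.1823  0.2569]
orientation [ 7.068e-01 -6.000e-04  7.074e-01  1.400e-03]
wrist_force [-0.9311  0.9608 -0.0961]
finger_gap 0.0855
joint_pos [-3.9380e-01  5.1530e-01  3.8590e-01  1.4427e+00  7.0000e-04  1.1742e+00]
[[-0.001 -0.003  1.   ]
 [ 0.001  1.     0.003]
 [-1.     0.001 -0.001]]
fresh 3715 [ 0.6454 -0.18  ] 1.5727 0.0446 [-0.1051  0.0812] mid [ 0.6454 -0.192 ] 0.0004
brass 1075 [[ 0.624  -0.2541  0.0404]
 [ 0.644  -0.0925  0.0483]
 [ 0.6667 -0.0539  0.0521]]
[-0.0749  0.1269]
```

View pics/w1.png

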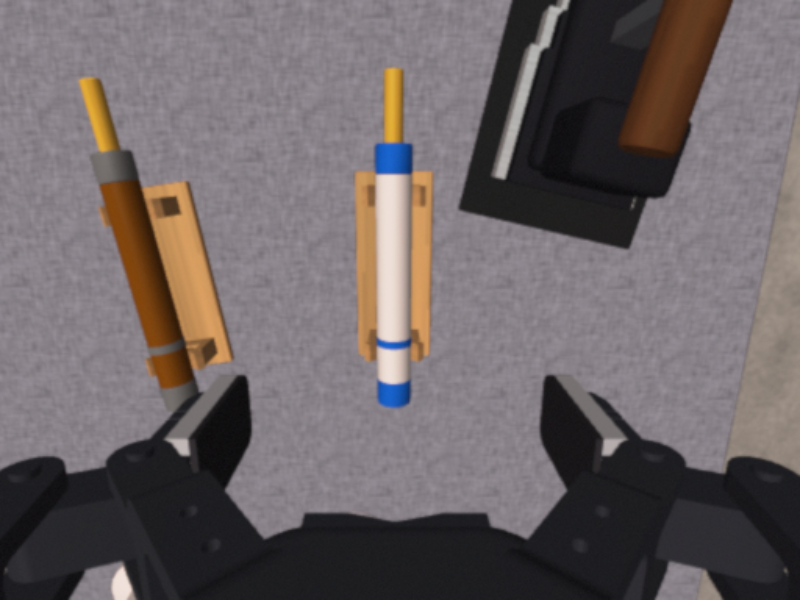

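The wrist picture shows the fresh cartridge at (393,275): two blue ends, a blue ring, and the brass nozzle up at (394,105). Its cradle is clear of the iron and of the used one. The fitted axis height is 44.6 mm against the 45 mm given. I'll descend and grip.

Request:
step_arm:
  moves:
    - [[0,0,0,0.04,-0.0087,-0.0026,1],[0,0,0,0.08,-0.0087,-0.0026,1],[0,0,0,0.115,-0.0087,-0.0026,1],[0,0,0,0.145,-0.0087,-0.0026,1],[0,0,0,0.17,-0.0087,-0.0026,1],[0,0,0,0.19,-0.0087,-0.0026,1],[0,0,0,0.205,-0.0087,-0.0026,1],[0,0,0,0.215,-0.0087,-0.0026,1],[0,0,0,0.219,-0.0087,-0.0026,1],[0,0,0,0.219,-0.0087,-0.0026,1]]

```text
clock: 4.15
tcp_pos: [0.6447, -0.1889, 0.039]
orientation: [0.707, -0.001, 0.707, 0.002]
wrist_force: [0.1, -0.1, -0.0]
finger_gap: 0.0852
```

Request:
step_arm:
  moves:
    - [[0,0,0,0,0,0,0.2],[0,0,0,0,0,0,0.2],[0,0,0,0,0,0,0.2],[0,0,0,0,0,0,0.1],[0,0,0,0,0,0,0],[0,0,0,0,0,0,0],[0,0,0,0,0,0,0],[0,0,0,0,0,0,0]]
  force: 70

```text
clock: 4.95
tcp_pos: [0.6462, -0.1893, 0.04]
orientation: [0.708, -0.002, 0.706, 0.002]
wrist_force: [4.8, -0.4, 3.9]
finger_gap: 0.024
```

```bash
python3 - <<'E'
from h import *
st()
E
```

```text
clock 4.95
tcp_pos [ 0.6462 -0.1893  0.04  ]
orientation [ 0.7081 -0.0018  0.7062  0.0019]
wrist_force [ 4.8473 -0.4254  3.8726]
finger_gap 0.024
joint_pos [-0.4046  0.6147  0.01    0.9637  0.0013  1.161 ]
[[ 0.003 -0.005  1.   ]
 [ 0.     1.     0.005]
 [-1.     0.     0.003]]
```

Request:
step_arm:
  moves:
    - [[0,0,0,-0.01,0,0,0],[0,0,0,-0.03,0,0,0],[0,0,0,-0.06,0,0,0],[0,0,0,-0.1,0,0,0],[0,0,0,-0.14,0,0,0],[0,0,0,-0.18,0,0,0],[0,0,0,-0.2,0,0,0],[0,0,0,-0.2,0,0,0]]

```text
clock: 5.75
tcp_pos: [0.6459, -0.1899, 0.2435]
orientation: [0.709, -0.002, 0.705, 0.001]
wrist_force: [0.6, -0.0, -1.4]
finger_gap: 0.0236
```

```bash
python3 - <<'E'
from h import *
s=st()
im,d,K,W=cam("wrist"); cv2.imwrite("pics/w2.png",cv2.resize(im[...,::-1],(800,600))); np.savez("w2.npz",im=im,d=d,K=K,W=W)
T=np.array(env.get_calibration("wrist")["T_tool_cam"]); P=cloud(d,K,T)  # tool coords
print(T)
im=im.astype(int)
for v in range(20,300,20):
    r=[ (u,P[v,u].round(4),im[v,u]) for u in (253,)]; print(v,r)
plan([.577,.104,.24],1.777)
E
```

```text
clock 5.75
tcp_pos [ 0.6459 -0.1899  0.2435]
orientation [ 0.7091 -0.0024  0.7051  0.0011]
wrist_force [ 0.5699 -0.0055 -1.3566]
finger_gap 0.0236
joint_pos [-4.0530e-01  5.0920e-01  3.4350e-01  1.3990e+00  6.0000e-04  1.1606e+00]
[[ 0.006 -0.005  1.   ]
 [-0.002  1.     0.005]
 [-1.    -0.002  0.006]]
[[ 6.29256845e-04 -2.60826342e-01  9.65385531e-01 -1.31448832e-01]
 [-4.67574908e-04 -9.65385693e-01 -2.60826081e-01  6.59918727e-02]
 [ 9.99999693e-01 -2.87263454e-04 -7.29431409e-04 -1.79633882e-04]
 [ 0.00000000e+00  0.00000000e+00  0.00000000e+00  1.00000000e+00]]
20 [(253, array([-0.0122,  0.0959, -0.0002]), array([227, 175,  56]))]
40 [(253, array([-0.0164,  0.0887, -0.0002]), array([ 27,  99, 205]))]
60 [(253, array([-0.0182,  0.0822, -0.0002]), array([ 28, 100, 204]))]
80 [(253, array([-0.0186,  0.0758, -0.0002]), array([ 25,  97, 199]))]
100 [(253, array([-0.0178,  0.0692, -0.0002]), array([239, 226, 219]))]
120 [(253, array([-0.0177,  0.0624, -0.0002]), array([239, 225, 218]))]
140 [(253, array([-0.0172,  0.0552, -0.0002]), array([238, 223, 217]))]
160 [(253, array([-0.0169,  0.0478, -0.0002]), array([238, 224, 217]))]
180 [(253, array([-0.0171,  0.0403, -0.0002]), array([237, 223, 215]))]
200 [(253, array([-0.0173,  0.0324, -0.0002]), array([237, 222, 213]))]
220 [(253, array([-0.0174,  0.0243, -0.0002]), array([236, 222, 214]))]
240 [(253, array([-0.0178,  0.0161, -0.0002]), array([236, 221, 213]))]
260 [(253, array([-0.0178,  0.0074, -0.0002]), array([236, 222, 214]))]
280 [(253, array([-0.0177, -0.0017, -0.0002]), array([237, 222, 214]))]
row [-0.2013  0.0026  0.0006] [ 0.0004  0.2938 -0.0668]
```

View pics/w2.png

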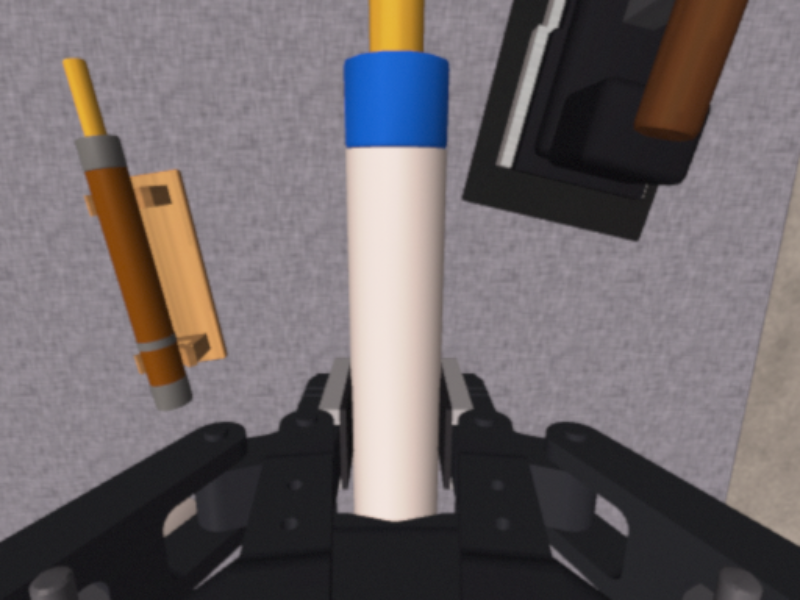

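The barrel is held square and centred: its edges are at (345,100) and (448,100), and its axis is about 5 mm behind the TCP. Next I view the bracket with the wrist camera set to one side, so the held barrel doesn't hide it.

```bash
python3 - <<'E'
from h import *
z=np.load("w2.npz"); T=np.array(env.get_calibration("wrist")["T_tool_cam"]); P=cloud(z["d"],z["K"],T); im=z["im"].astype(int)
for v in range(26,44,1): print(v,P[v,253].round(4),im[v,253])
g=(abs(P[...,2])<.02)&(P[...,0]<.02)&(P[...,1]>.02)&(P[...,1]<.09)&(P[...,0]>-.03)
Q=P[g]
def f(p): return np.hypot(Q[:,2]-p[0]-p[1]*Q[:,1],Q[:,0]-p[2]-p[3]*Q[:,1])-.013
s=least_squares(f,[0,0,0,0],loss="soft_l1",f_scale=.001);print("axis z0,slope,x0,slope",s.x.round(4))
plan([.498,.139,.26],1.777)
E
```

```text
26 [-0.0108  0.0943 -0.0002] [227 176  55]
27 [-0.0117  0.0938 -0.0002] [228 176  55]
28 [-0.01    0.0939 -0.0002] [227 175  53]
29 [-0.0113  0.0933 -0.0002] [227 176  54]
30 [-0.0114  0.0929 -0.0002] [226 174  54]
31 [-0.0102  0.0929 -0.0002] [215 165  72]
32 [-0.011   0.0924 -0.0002] [156 135 134]
33 [-0.0169  0.0908 -0.0002] [ 59 103 195]
34 [-0.0176  0.0903 -0.0002] [ 26 100 205]
35 [-0.0181  0.0899 -0.0002] [ 26 100 206]
36 [-0.0168  0.0899 -0.0002] [ 24 100 204]
37 [-0.0166  0.0896 -0.0002] [ 30 102 206]
38 [-0.0173  0.0892 -0.0002] [ 26  99 204]
39 [-0.0172  0.0889 -0.0002] [ 28 100 204]
40 [-0.0164  0.0887 -0.0002] [ 27  99 205]
41 [-0.0177  0.0882 -0.0002] [ 28 101 205]
42 [-0.0165  0.0881 -0.0002] [ 29 102 206]
43 [-0.0165  0.0878 -0.0002] [ 27 101 205]
axis z0,slope,x0,slope [-0.0004  0.0021 -0.0044 -0.0001]
row [-0.2013  0.0026  0.0006] [-0.0198  0.3292 -0.1456]
```

Request:
step_arm:
  moves:
    - [[0,0.0026,0,-0.01,0.035,-0.02,0],[-0.05,0.0026,0,-0.02,0.075,-0.04,0],[-0.1,0.0026,0,-0.02,0.12,-0.06,0],[-0.15,0.0026,0,-0.02,0.165,-0.08,0],[-0.201,0.0026,0,-0.02,0.21,-0.1,0],[-0.201,0.0026,0,-0.02,0.25,-0.115,0],[-0.201,0.0026,0,-0.02,0.29,-0.13,0],[-0.201,0.0026,0,-0.02,0.315,-0.14,0],[-0.201,0.0026,0,-0.02,0.329,-0.146,0],[-0.201,0.0026,0,-0.02,0.329,-0.146,0],[-0.201,0.0026,0,-0.02,0.329,-0.146,0]]

```text
clock: 6.9
tcp_pos: [0.4972, 0.1382, 0.259]
orientation: [0.703, -0.073, 0.704, 0.072]
wrist_force: [0.4, -0.2, -1.7]
finger_gap: 0.0242
```

```bash
python3 - <<'E'
from h import *
s=st()
im,d,K,W=cam("wrist"); cv2.imwrite("pics/w3.png",cv2.resize(im[...,::-1],(800,600))); np.savez("w3.npz",im=im,d=d,K=K,W=W)
E
```

```text
clock 6.9
tcp_pos [0.4972 0.1382 0.259 ]
orientation [ 0.7026 -0.0732  0.7041  0.0722]
wrist_force [ 0.363  -0.2431 -1.6821]
finger_gap 0.0242
joint_pos [ 1.1630e-01  1.9600e-01 -6.7800e-02  1.3091e+00 -1.4000e-03  1.4811e+00]
[[-0.002 -0.205  0.979]
 [-0.002  0.979  0.205]
 [-1.    -0.001 -0.002]]
```

View pics/w3.png

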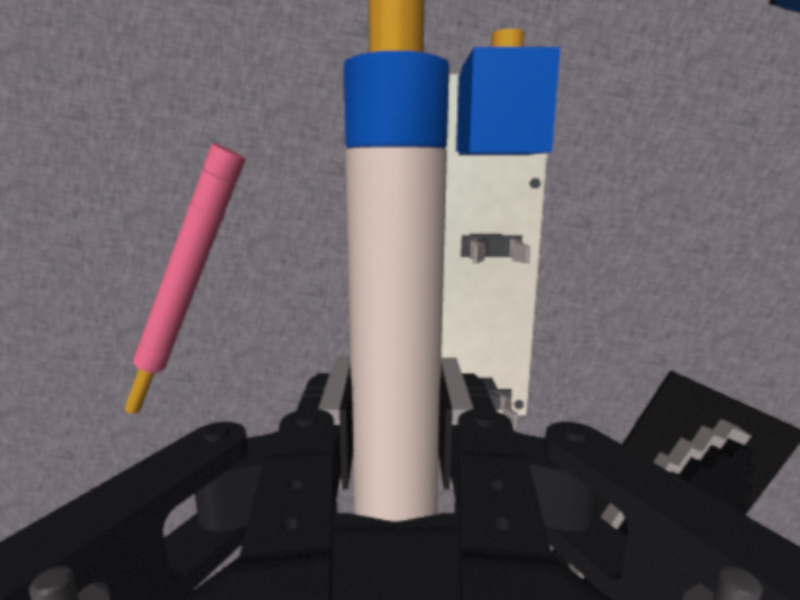

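The bracket's left edge and rear clip are hidden behind the barrel and finger, at (490,395). I'll move a little farther aside.

Request:
step_arm:
  moves:
    - [[0,0,0,-0.01,-0.02,-0.025,0],[0,0,0,-0.02,-0.04,-0.045,0],[0,0,0,-0.02,-0.05,-0.055,0],[0,0,0,-0.02,-0.05,-0.055,0],[0,0,0,-0.02,-0.05,-0.055,0]]

```text
clock: 7.45
tcp_pos: [0.4546, 0.0772, 0.2791]
orientation: [0.703, -0.072, 0.704, 0.071]
wrist_force: [0.2, -0.3, -0.7]
finger_gap: 0.0243
```

```bash
python3 - <<'E'
from h import *
s=st()
im,d,K,W=cam("wrist"); cv2.imwrite("pics/w4.png",cv2.resize(im[...,::-1],(800,600))); np.savez("w4.npz",im=im,d=d,K=K,W=W)
P=cloud(d,K,W); im=im.astype(int)
g=(abs(P[...,2]-.010)<.005)&(P[...,0]>.48)&(P[...,0]<.7)&(P[...,1]>-.02)&(P[...,1]<.35)&(im.min(-1)>120)
m=np.where(g,255,0).astype(np.uint8); 
n,l,stt,_=cv2.connectedComponentsWithStats(m); k=1+np.argmax(stt[1:,4]); Q=P[l==k][:,:2].astype(np.float32)
r=cv2.minAreaRect(Q); print("plate",len(Q),np.round(r[0],4),np.round(r[1],4),r[2],"z",np.median(P[l==k][:,2]))
b=(P[...,2]>.07)&(P[...,0]>.48)&(P[...,0]<.7)&(P[...,1]>.1)&(P[...,1]<.35)&(im[...,2]-im[...,0]>50)
T=b&(P[...,2]>.079); rr=cv2.minAreaRect(P[T][:,:2].astype(np.float32)); print("socktop",T.sum(),rr,np.median(P[T][:,2]))
kk=(P[...,2]>.03)&(P[...,2]<.08)&(P[...,0]>.50)&(P[...,0]<.7)&(P[...,1]>0)&(P[...,1]<.21)&(im.max(-1)-im.min(-1)<40)
Q=P[kk]; from scipy.cluster.vq import kmeans2
cc,l2=kmeans2(Q[:,:2],np.array([[.59,.045],[.564,.165]]),minit="matrix"); print("clips",cc.round(4),np.bincount(l2),np.percentile(Q[:,2],[50,98]).round(4))
E
```

```text
clock 7.45
tcp_pos [0.4546 0.0772 0.2791]
orientation [ 0.7031 -0.072   0.7038  0.0713]
wrist_force [ 0.2397 -0.3113 -0.6996]
finger_gap 0.0243
joint_pos [-5.6000e-03  8.3700e-02 -1.5100e-01  1.3371e+00 -1.0000e-03  1.3622e+00]
[[-0.001 -0.202  0.979]
 [-0.001  0.979  0.202]
 [-1.    -0.001 -0.001]]
plate 11359 [0.5647 0.1494] [0.0898 0.275 ] 11.735125541687012 z 0.009840733701570514
socktop 2354 ((0.5449067950248718, 0.24561291933059692), (0.05102609097957611, 0.03754901885986328), 11.6077880859375) 0.08282087040749084
clips [[0.5854 0.0469]
 [0.561  0.165 ]] [615 656] [0.0455 0.0747]
```

View pics/w4.png

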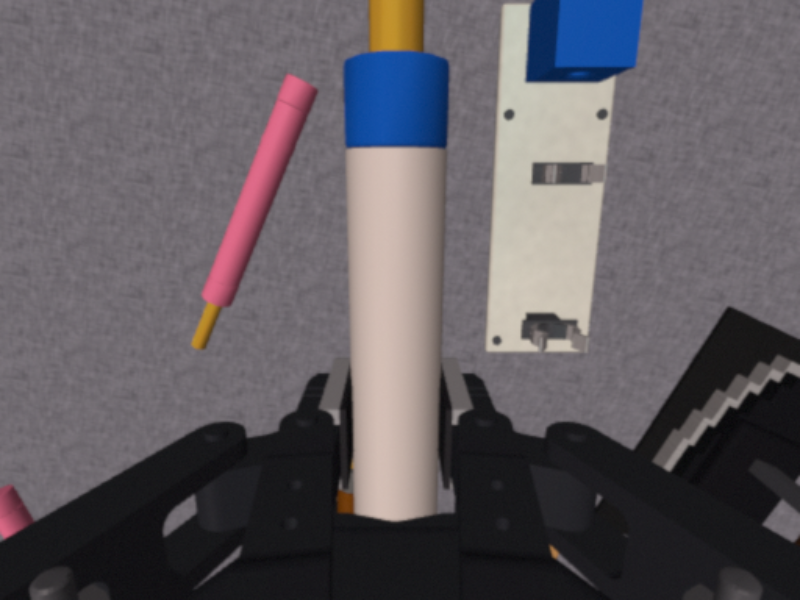

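The wrist picture shows the plate from (500,5) to (587,350), the clips at (565,173) and (552,330), and the socket mouth edge at (580,75). The measured plate width is 89.8 mm (90 given) and the clip spacing is 121 mm (122 given). The clips, plate and socket agree laterally to within 1 mm.

```bash
python3 - <<'E'
from h import *
z=np.load("w4.npz"); P=cloud(z["d"],z["K"],z["W"]); im=z["im"].astype(int)
u=np.array([np.cos(1.7756),np.sin(1.7756)]); n=np.array([u[1],-u[0]]); m=np.array([.5739,.1050])
a=(P[...,:2]-m)@u; p=(P[...,:2]-m)@n; zz=P[...,2]
for c in (-61,61):
    g=(abs(a*1000-c)<12)&(abs(p)<.03)&(im.max(-1)-im.min(-1)<40)
    for lo,hi in ((.03,.05),(.05,.064),(.064,.08)):
        q=g&(zz>lo)&(zz<hi)
        if q.sum()>3: print(c,lo,q.sum(),"along",np.percentile(a[q],[3,97]).round(4),"perp",np.percentile(p[q],[3,50,97]).round(4))
b=(zz>.05)&(zz<.079)&(abs(p)<.03)&(a>.1)&(a<.15)&(im[...,2]-im[...,0]>50); print("mouth face along",np.percentile(a[b],[3,50,97]).round(4),b.sum())
t=(zz>.079)&(zz<.09)&(abs(p)<.04)&(a>.1)&(a<.2);print("top perp",np.percentile(p[t],[1,99]).round(4),"along",np.percentile(a[t],1).round(4))
plan([.5778,.0862,.20],1.7752)
E
```

```text
-61 0.03 361 along [-0.0675 -0.053 ] perp [-0.0212  0.0022  0.0187]
-61 0.05 83 along [-0.0662 -0.0546] perp [-0.0179 -0.0158  0.0167]
-61 0.064 171 along [-0.0663 -0.0547] perp [-0.0178  0.0119  0.018 ]
61 0.03 391 along [0.0541 0.0687] perp [-0.0216  0.0031  0.0178]
61 0.05 68 along [0.0557 0.0664] perp [-0.0181 -0.0167  0.0101]
61 0.064 197 along [0.0559 0.0662] perp [-0.018   0.0118  0.0179]
mouth face along [0.1249 0.1262 0.1484] 431
top perp [-0.0249  0.0247] along 0.1252
row [-0.0004 -0.0015  0.0008] [ 0.0788 -0.0165  0.1226]
```

The model fits very well: the clip jaws are at along ±61 mm and perp ±18 mm, the mouth face at 125 mm, and the socket is centred. I'll move over the clips.

Request:
step_arm:
  moves:
    - [[0,0,0,0.01,-0.005,0.025,0],[0,0,0,0.025,-0.01,0.06,0],[0,0,0,0.04,-0.0165,0.09,0],[0,0,0,0.06,-0.0165,0.115,0],[0,0,0,0.08,-0.0165,0.1226,0],[0,0,0,0.11,-0.0165,0.1226,0],[0,0,0,0.14,-0.0165,0.1226,0],[0,0,0,0.165,-0.0165,0.1226,0],[0,0,0,0.18,-0.0165,0.1226,0],[0,0,0,0.187,-0.0165,0.1226,0],[0,0,0,0.187,-0.0165,0.1226,0]]

```text
clock: 8.6
tcp_pos: [0.5772, 0.0866, 0.0902]
orientation: [0.702, -0.072, 0.705, 0.072]
wrist_force: [0.9, 0.0, -0.9]
finger_gap: 0.0241
```

```bash
python3 - <<'E'
from h import *
s=st()
plan([.5778,.0862,.073],1.7752)
im,d,K,W=cam("wrist"); cv2.imwrite("pics/w5.png",cv2.resize(im[...,::-1],(800,600)))
im,d,K,W=cam("side"); cv2.imwrite("pics/s5.png",cv2.resize(im[120:240,180:340][...,::-1],(800,600)))
E
```

```text
clock 8.6
tcp_pos [0.5772 0.0866 0.0902]
orientation [ 0.702  -0.0725  0.7048  0.0721]
wrist_force [ 0.9221  0.0365 -0.8928]
finger_gap 0.0241
joint_pos [ 1.1900e-02  4.1960e-01 -1.8450e-01  9.7070e-01 -1.0000e-03  1.3779e+00]
[[-0.004 -0.203  0.979]
 [-0.001  0.979  0.203]
 [-1.    -0.    -0.004]]
row [ 0.0003 -0.0041  0.0002] [ 0.0172 -0.0005  0.0006]
```

View pics/s5.png

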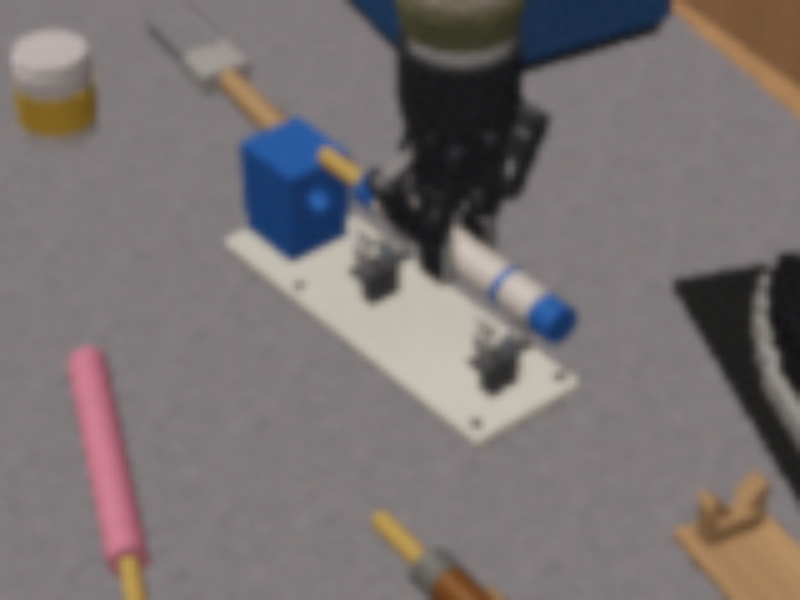

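View pics/w5.png

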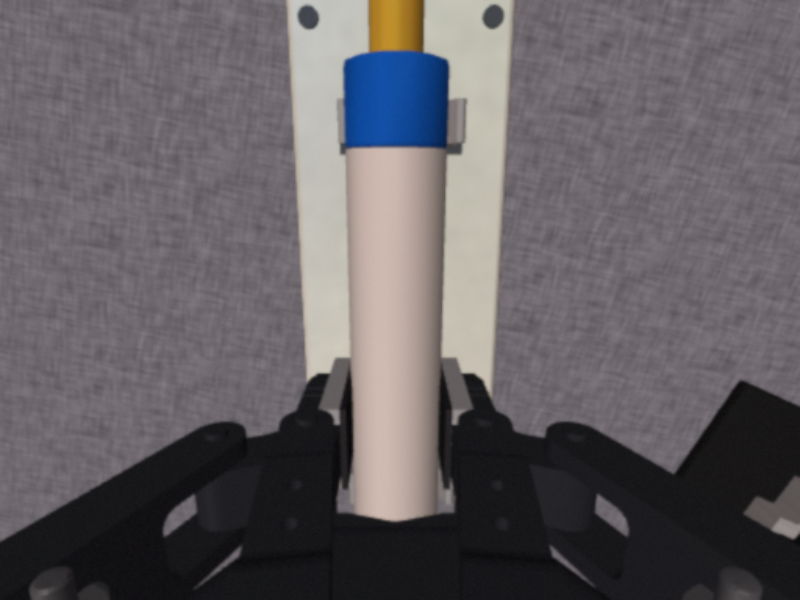

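```bash
python3 - <<'E'
from h import *
im,d,K,W=cam("wrist"); im=im.astype(int); P=cloud(d,K,W)
u=np.array([np.cos(1.7756),np.sin(1.7756)]); n=np.array([u[1],-u[0]]); m=np.array([.5739,.1050])
a=(P[...,:2]-m)@u; p=(P[...,:2]-m)@n; zz=P[...,2]
for c in np.arange(0,.1,.02):
    g=(abs(a-c)<.004)&(abs(zz-.01)<.005)&(im.min(-1)>110); 
    if g.sum()>10: print("plate",c.round(2),np.percentile(p[g],[.5,99.5]).round(4))
g=(abs(a-.061)<.01)&(zz>.06)&(zz<.08)&(abs(p)>.012)&(abs(p)<.03); print("jaw",np.percentile(p[g],[1,99]).round(4),g.sum())
for c in np.arange(-.02,.09,.02):
    g=(abs(a-c)<.004)&(zz>.095)&(abs(p)<.03); 
    if g.sum()>10: print("barrel",c.round(2),np.percentile(p[g],[1,50,99]).round(4),np.percentile(zz[g],99).round(4))
s=env.get_state(); print("tcp",((s["tcp_pos"][:2]-m)@u).round(4),((s["tcp_pos"][:2]-m)@n).round(4))
E
```

```text
plate 0.0 [-0.0436  0.0451]
plate 0.02 [-0.0441  0.0447]
plate 0.04 [-0.0437  0.045 ]
plate 0.06 [-0.0439  0.0452]
plate 0.08 [-0.0441  0.0448]
jaw [-0.0177  0.019 ] 412
barrel -0.02 [-0.0296  0.      0.0142] 0.1361
barrel 0.0 [-0.0213  0.0004  0.022 ] 0.1799
barrel 0.02 [-0.0117  0.0005  0.0123] 0.1106
barrel 0.04 [-0.0117  0.0005  0.0125] 0.1106
barrel 0.06 [-0.0116  0.0005  0.0123] 0.1107
barrel 0.08 [-0.0057  0.0005  0.0067] 0.1044
tcp -0.0192 0.0009
```

The barrel (+0.4 mm) and jaws (+0.6 mm) are aligned laterally. Now I descend to first contact.

Request:
step_arm:
  moves:
    - [[0,-0.004,0,0.005,0,0,0],[0,-0.004,0,0.01,0,0,0],[0,-0.004,0,0.014,0,0,0],[0,-0.004,0,0.017,0,0,0],[0,-0.004,0,0.02,0,0,0],[0,-0.004,0,0.02,0,0,0]]

```text
clock: 9.35
tcp_pos: [0.5783, 0.0862, 0.0721]
orientation: [0.705, -0.072, 0.702, 0.072]
wrist_force: [0.7, 0.8, -1.1]
finger_gap: 0.0244
```

Request:
step_arm:
  moves:
    - [[0,0,0,0.001,0,0,0],[0,0,0,0.002,0,0,0],[0,0,0,0.003,0,0,0]]

```text
clock: 9.65
tcp_pos: [0.5786, 0.0863, 0.0693]
orientation: [0.705, -0.072, 0.702, 0.072]
wrist_force: [0.3, 0.6, -0.5]
finger_gap: 0.0236
```

Request:
step_arm:
  moves:
    - [[0,0,0,0.001,0,0,0],[0,0,0,0.002,0,0,0],[0,0,0,0.003,0,0,0]]

```text
clock: 9.95
tcp_pos: [0.5793, 0.0863, 0.0673]
orientation: [0.705, -0.072, 0.701, 0.072]
wrist_force: [-1.5, -0.6, 8.0]
finger_gap: 0.0239
```

Request:
step_arm:
  moves:
    - [[0,0,0,0.001,0,0,0],[0,0,0,0.002,0,0,0]]

```text
clock: 10.15
tcp_pos: [0.5797, 0.0863, 0.0665]
orientation: [0.706, -0.072, 0.701, 0.072]
wrist_force: [-3.2, -0.4, 8.6]
finger_gap: 0.024
```

Request:
step_arm:
  moves:
    - [[0,0.006,0,0.001,0,-0.0012,0],[0,0.006,0,0.0018,0,-0.0012,0],[0,0.006,0,0.0024,0,-0.0012,0],[0,0.006,0,0.0028,0,-0.0012,0]]

```text
clock: 10.55
tcp_pos: [0.5795, 0.0861, 0.0654]
orientation: [0.705, -0.073, 0.702, 0.072]
wrist_force: [-1.9, -0.3, 10.1]
finger_gap: 0.0241
```

Request:
step_arm:
  moves:
    - [[0,0.004,0,0.001,0,-0.0012,0],[0,0.004,0,0.002,0,-0.0012,0],[0,0.004,0,0.003,0,-0.0012,0],[0,0.004,0,0.0036,0,-0.0012,0]]

```text
clock: 10.95
tcp_pos: [0.5795, 0.0859, 0.0634]
orientation: [0.704, -0.073, 0.702, 0.071]
wrist_force: [-0.8, -0.8, 9.5]
finger_gap: 0.0239
```

Request:
step_arm:
  moves:
    - [[0,0.003,0,0.001,0,-0.001,0],[0,0.003,0,0.002,0,-0.001,0],[0,0.003,0,0.003,0,-0.001,0],[0,0.003,0,0.0036,0,-0.001,0]]

```text
clock: 11.35
tcp_pos: [0.5794, 0.0858, 0.0611]
orientation: [0.704, -0.073, 0.703, 0.071]
wrist_force: [-1.8, -0.4, 9.5]
finger_gap: 0.0239
```

Request:
step_arm:
  moves:
    - [[0,0,0,0.001,0,-0.001,0],[0,0,0,0.002,0,-0.001,0],[0,0,0,0.003,0,-0.001,0],[0,0,0,0.0036,0,-0.001,0]]

```text
clock: 11.75
tcp_pos: [0.5793, 0.0857, 0.0584]
orientation: [0.705, -0.073, 0.702, 0.071]
wrist_force: [-0.5, 0.5, 4.4]
finger_gap: 0.0239
```

Request:
step_arm:
  moves:
    - [[0,0,0,0.001,0,-0.0008,0],[0,0,0,0.002,0,-0.0008,0],[0,0,0,0.003,0,-0.0008,0],[0,0,0,0.004,0,-0.0008,0]]

```text
clock: 12.15
tcp_pos: [0.5787, 0.0854, 0.0539]
orientation: [0.705, -0.073, 0.702, 0.071]
wrist_force: [2.9, 0.1, -2.0]
finger_gap: 0.0239
```

Request:
step_arm:
  moves:
    - [[0,0,0,0.001,0,-0.0005,0],[0,0,0,0.002,0,-0.0005,0],[0,0,0,0.003,0,-0.0005,0]]

```text
clock: 12.45
tcp_pos: [0.5786, 0.0854, 0.0505]
orientation: [0.705, -0.073, 0.702, 0.071]
wrist_force: [5.5, 1.8, -2.1]
finger_gap: 0.024
```

```bash
python3 - <<'E'
from h import *
s=st()
im,d,K,W=cam("wrist"); cv2.imwrite("pics/w6.png",cv2.resize(im[...,::-1],(800,600)))
im,d,K,W=cam("side"); cv2.imwrite("pics/s6.png",cv2.resize(im[120:240,180:340][...,::-1],(800,600)))
E
```

```text
clock 12.45
tcp_pos [0.5786 0.0854 0.0505]
orientation [ 0.705  -0.073   0.7018  0.0713]
wrist_force [ 5.5266  1.7751 -2.0679]
finger_gap 0.024
joint_pos [ 0.0102  0.4533 -0.2407  0.8721 -0.0019  1.3766]
[[ 0.005 -0.203  0.979]
 [-0.002  0.979  0.203]
 [-1.    -0.003  0.004]]
```

View pics/s6.png

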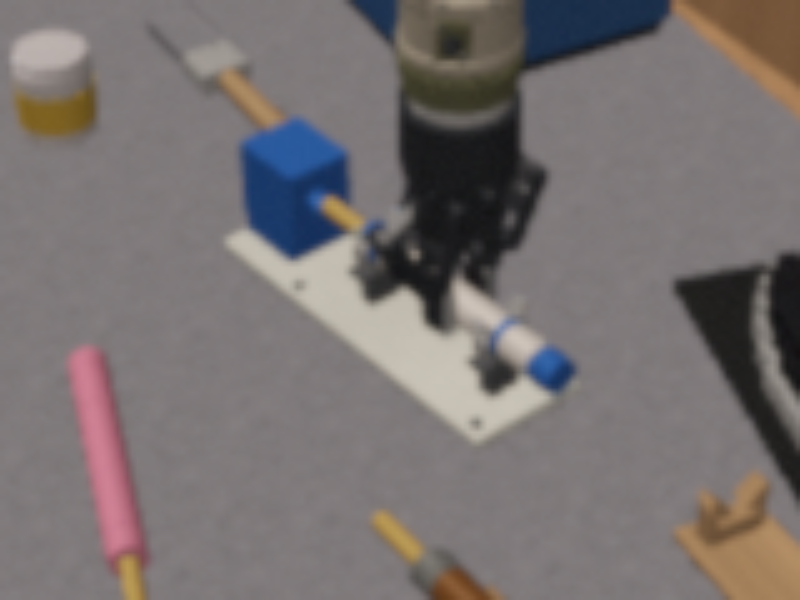

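View pics/w6.png

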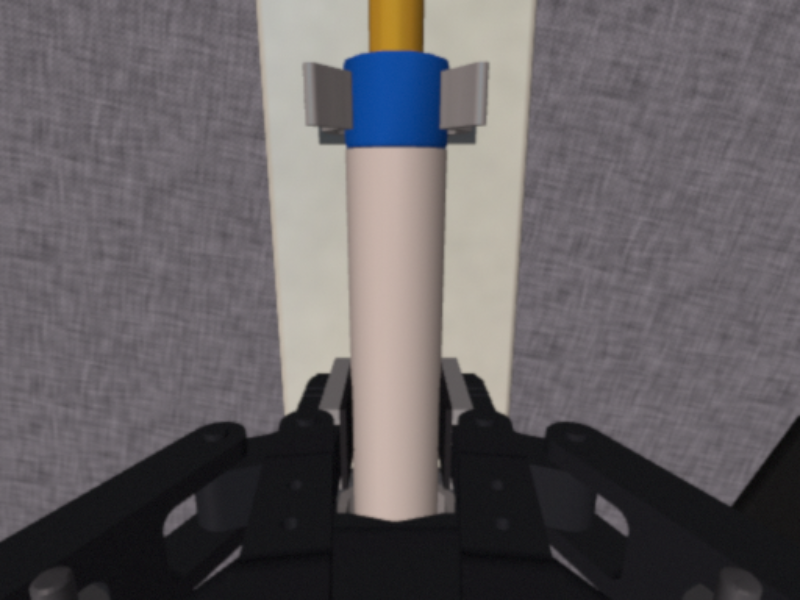

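It has snapped through: the jaws sit symmetrically around the blue end at (330,95) and (463,95), and the side view shows both clips engaged with the nozzle outside the bore. I'll take out the sideways strain and check for the floor.

Request:
step_arm:
  moves:
    - [[0,0,0,0.0008,0,0.0006,0],[0,0,0,0.0015,0,0.0006,0],[0,0,0,0.0015,0,0.0006,0]]

```text
clock: 12.85
tcp_pos: [0.5792, 0.0855, 0.0499]
orientation: [0.705, -0.073, 0.702, 0.071]
wrist_force: [1.3, 0.1, 4.6]
finger_gap: 0.0237
```

It is now on the V floor (4.6 N up at axis height 54–55 mm). Now I slide at 10 mm/s.

Request:
step_arm:
  moves:
    - [[0,0,0,0,0.001,0,0],[0,0,0,0,0.002,0,0],[0,0,0,0,0.003,0,0],[0,0,0,0,0.004,0,0],[0,0,0,0,0.005,0,0]]

```text
clock: 13.35
tcp_pos: [0.5782, 0.0901, 0.0499]
orientation: [0.705, -0.073, 0.702, 0.071]
wrist_force: [2.4, -4.4, 1.4]
finger_gap: 0.0239
```

```bash
cat > f.py <<'E'
from h import *
s=env.get_state(); u=np.array([np.cos(1.7756),np.sin(1.7756),0]); n=np.array([u[1],-u[0],0]);m=np.array([.5739,.1050,0])
p=s["tcp_pos"]-m; f=np.array(s["wrist_force"]); print(round(s["clock"],2),"along mm",(p@u*1000).round(2),"perp",(p@n*1000).round(2),"z",(p[2]*1000).round(2),"F push",(-f@u).round(2),"Fn",(f@n).round(2),"Fz",f[2].round(2))
A=Rq(s["orientation"]).as_matrix(); print("tool y.u err",A[:,1].round(4),"torque",np.round(s["ft_torque"],2))
E
python3 f.py
```

```text
13.35 along mm -15.44 perp 1.17 z 49.95 F push 4.78 Fn 1.42 Fz 1.36
tool y.u err [-0.2031  0.9791 -0.0035] torque [-0.71 -0.4   0.19]
```

Request:
step_arm:
  moves:
    - [[0,0,0,0,0.001,0,0],[0,0,0,0,0.002,0,0],[0,0,0,0,0.003,0,0],[0,0,0,0,0.004,0,0],[0,0,0,0,0.005,0,0],[0,0,0,0,0.006,0,0],[0,0,0,0,0.007,0,0]]

```text
clock: 14.05
tcp_pos: [0.5768, 0.0971, 0.0499]
orientation: [0.705, -0.073, 0.702, 0.071]
wrist_force: [1.7, -4.3, 0.6]
finger_gap: 0.0238
```

```bash
python3 f.py
```

```text
14.05 along mm -8.34 perp 1.18 z 49.94 F push 4.52 Fn 0.75 Fz 0.58
tool y.u err [-0.2032  0.9791 -0.0035] torque [-0.74 -0.46  0.16]
```

Steady drag is about 4.5 N. I continue in 3 mm calls, watching the push force.

Request:
step_arm:
  moves:
    - [[0,0,0,0,0.001,0,0],[0,0,0,0,0.002,0,0],[0,0,0,0,0.003,0,0]]

```text
clock: 14.35
tcp_pos: [0.5761, 0.1001, 0.0499]
orientation: [0.705, -0.073, 0.702, 0.071]
wrist_force: [2.9, -4.3, 1.4]
finger_gap: 0.0238
```

Request:
step_arm:
  moves:
    - [[0,0,0,0,0.001,0,0],[0,0,0,0,0.002,0,0],[0,0,0,0,0.003,0,0]]

```text
clock: 14.65
tcp_pos: [0.5755, 0.1031, 0.0499]
orientation: [0.705, -0.073, 0.702, 0.071]
wrist_force: [2.8, -4.4, 0.2]
finger_gap: 0.0236
```

Request:
step_arm:
  moves:
    - [[0,0,0,0,0.001,0,0],[0,0,0,0,0.002,0,0],[0,0,0,0,0.003,0,0]]

```text
clock: 14.95
tcp_pos: [0.5749, 0.1061, 0.05]
orientation: [0.705, -0.073, 0.702, 0.071]
wrist_force: [2.1, -4.2, 0.8]
finger_gap: 0.024
```

Request:
step_arm:
  moves:
    - [[0,0,0,0,0.001,0,0],[0,0,0,0,0.002,0,0],[0,0,0,0,0.003,0,0]]

```text
clock: 15.25
tcp_pos: [0.5742, 0.1091, 0.0499]
orientation: [0.705, -0.073, 0.702, 0.071]
wrist_force: [2.0, -4.4, 1.8]
finger_gap: 0.0242
```

Request:
step_arm:
  moves:
    - [[0,0,0,0,0.001,0,0],[0,0,0,0,0.002,0,0],[0,0,0,0,0.003,0,0]]

```text
clock: 15.55
tcp_pos: [0.5736, 0.1121, 0.05]
orientation: [0.705, -0.073, 0.702, 0.071]
wrist_force: [2.5, -3.8, 2.0]
finger_gap: 0.0237
```

Request:
step_arm:
  moves:
    - [[0,0,0,0,0.001,0,0],[0,0,0,0,0.002,0,0],[0,0,0,0,0.003,0,0]]

```text
clock: 15.85
tcp_pos: [0.573, 0.1152, 0.0499]
orientation: [0.705, -0.073, 0.702, 0.071]
wrist_force: [2.9, -4.5, 1.7]
finger_gap: 0.0238
```

Request:
step_arm:
  moves:
    - [[0,0,0,0,0.001,0,0],[0,0,0,0,0.002,0,0],[0,0,0,0,0.003,0,0]]

```text
clock: 16.15
tcp_pos: [0.5724, 0.1182, 0.0499]
orientation: [0.705, -0.073, 0.702, 0.071]
wrist_force: [1.9, -3.9, 1.4]
finger_gap: 0.0242
```

Request:
step_arm:
  moves:
    - [[0,0,0,0,0.001,0,0],[0,0,0,0,0.002,0,0],[0,0,0,0,0.003,0,0]]

```text
clock: 16.45
tcp_pos: [0.5718, 0.1209, 0.0499]
orientation: [0.705, -0.074, 0.702, 0.071]
wrist_force: [3.5, -6.3, 0.9]
finger_gap: 0.0238
```

The push force is rising (6.9 N against 4.8 N), so the nozzle is starting to meet the seal. Smaller steps now.

Request:
step_arm:
  moves:
    - [[0,0,0,0,0.0007,0,0],[0,0,0,0,0.0014,0,0]]

```text
clock: 16.65
tcp_pos: [0.5717, 0.1214, 0.05]
orientation: [0.705, -0.074, 0.702, 0.07]
wrist_force: [3.2, -8.5, 0.3]
finger_gap: 0.024
```

```bash
python3 f.py
```

```text
16.65 along mm 16.48 perp 1.2 z 49.97 F push 8.93 Fn 1.39 Fz 0.29
tool y.u err [-0.2026  0.9792 -0.0066] torque [-1.58 -0.58  0.15]
```

Request:
step_arm:
  moves:
    - [[0,0,0,0,0.0007,0,0],[0,0,0,0,0.0013,0,0],[0,0,0,0,0.0017,0,0]]

```text
clock: 16.95
tcp_pos: [0.5717, 0.1216, 0.0499]
orientation: [0.705, -0.075, 0.702, 0.068]
wrist_force: [2.7, -10.0, 1.8]
finger_gap: 0.0241
```

```bash
python3 f.py
```

```text
16.95 along mm 16.72 perp 1.18 z 49.95 F push 10.34 Fn 0.64 Fz 1.76
tool y.u err [-0.2016  0.9794 -0.0097] torque [-1.76 -0.53  0.24]
```

Request:
step_arm:
  moves:
    - [[0,0,0.003,0,0.0008,0,0],[0,0,0.006,0,0.0014,0,0],[0,0,0.006,0,0.0018,0,0]]

```text
clock: 17.25
tcp_pos: [0.5716, 0.1217, 0.05]
orientation: [0.705, -0.074, 0.702, 0.069]
wrist_force: [3.2, -11.2, 2.0]
finger_gap: 0.0239
```

```bash
python3 f.py
```

```text
17.25 along mm 16.86 perp 1.16 z 49.97 F push 11.6 Fn 0.87 Fz 1.95
tool y.u err [-0.2007  0.9796 -0.007 ] torque [-1.91 -0.57  0.29]
```

The seal share is now about 7 N (11.6 N less 4.5 N drag, and 1.25 mm × 6 N/mm agrees). A bit more, then hold.

Request:
step_arm:
  moves:
    - [[0,0,0.003,0,0.001,0,0],[0,0,0.005,0,0.0016,0,0],[0,0,0.005,0,0.0021,0,0],[0,0,0.005,0,0.0021,0,0]]

```text
clock: 17.65
tcp_pos: [0.5716, 0.1219, 0.0499]
orientation: [0.705, -0.073, 0.702, 0.069]
wrist_force: [2.9, -11.3, 1.2]
finger_gap: 0.0239
```

```bash
python3 f.py
```

```text
17.65 along mm 17.05 perp 1.15 z 49.95 F push 11.66 Fn 0.51 Fz 1.2
tool y.u err [-0.1997  0.9798 -0.006 ] torque [-2.01 -0.55  0.36]
```

Request:
step_arm:
  moves:
    - [[0,0,0.003,0,0.001,0,0],[0,0,0.005,0,0.0018,0,0],[0,0,0.005,0,0.0024,0,0],[0,0,0.005,0,0.0024,0,0]]

```text
clock: 18.05
tcp_pos: [0.5715, 0.1221, 0.0499]
orientation: [0.705, -0.072, 0.702, 0.069]
wrist_force: [3.4, -12.2, 1.9]
finger_gap: 0.0238
```

```bash
python3 f.py
```

```text
18.05 along mm 17.23 perp 1.13 z 49.94 F push 12.64 Fn 0.89 Fz 1.89
tool y.u err [-0.1985  0.9801 -0.0054] torque [-2.24 -0.64  0.38]
```

Request:
step_arm:
  moves:
    - [[0,0,0.005,0,0.0023,0,0],[0,0,0.005,0,0.0023,0,0],[0,0,0.005,0,0.0023,0,0],[0,0,0.005,0,0.0023,0,0]]

```text
clock: 18.45
tcp_pos: [0.5715, 0.1222, 0.0499]
orientation: [0.705, -0.072, 0.702, 0.069]
wrist_force: [3.1, -11.6, 0.7]
finger_gap: 0.0241
```

```bash
python3 f.py
```

```text
18.45 along mm 17.28 perp 1.14 z 49.95 F push 12.03 Fn 0.66 Fz 0.66
tool y.u err [-0.1975  0.9803 -0.005 ] torque [-2.15 -0.62  0.4 ]
```

Request:
step_arm:
  moves:
    - [[0,0,0.005,0,0.0025,0,0],[0,0,0.005,0,0.0025,0,0],[0,0,0.005,0,0.0025,0,0],[0,0,0.005,0,0.0025,0,0],[0,0,0.005,0,0.0025,0,0],[0,0,0.005,0,0.0025,0,0],[0,0,0.005,0,0.0025,0,0]]

```text
clock: 19.15
tcp_pos: [0.5715, 0.1221, 0.05]
orientation: [0.705, -0.071, 0.703, 0.068]
wrist_force: [3.5, -12.4, 1.0]
finger_gap: 0.0242
```

```bash
python3 f.py
```

```text
19.15 along mm 17.28 perp 1.15 z 49.96 F push 12.86 Fn 0.92 Fz 0.98
tool y.u err [-0.1962  0.9806 -0.0049] torque [-2.32 -0.63  0.49]
```

It was held at about 12–13 N at the wrist, about 8–9 N on the seal with the drag taken off, for well over half a second. It no longer moves. Now I release.

Request:
step_arm:
  moves:
    - [[0,0,0.004,0,0.002,0,0.4],[0,0,0.002,0,0.001,0,0.7],[0,0,0,0,0,0,1],[0,0,0,0,0,0,1],[0,0,0,0,0,0,1],[0,0,0,0,0,0,1],[0,0,0,0,0,0,1]]

```text
clock: 19.85
tcp_pos: [0.5714, 0.1223, 0.05]
orientation: [0.705, -0.071, 0.703, 0.068]
wrist_force: [0.3, -0.8, -0.7]
finger_gap: 0.0855
```

Request:
step_arm:
  moves:
    - [[0,0,0,-0.01,0,0,1],[0,0,0,-0.03,0,0,1],[0,0,0,-0.06,0,0,1],[0,0,0,-0.1,0,0,1],[0,0,0,-0.14,0,0,1],[0,0,0,-0.17,0,0,1],[0,0,0,-0.19,0,0,1],[0,0,0,-0.19,0,0,1]]

```text
clock: 20.65
tcp_pos: [0.5726, 0.1233, 0.2445]
orientation: [0.707, -0.071, 0.7, 0.068]
wrist_force: [0.1, 0.5, -0.4]
finger_gap: 0.0858
```

```bash
cat > chk.py <<'E'
from h import *
im,d,K,W=cam("wrist"); cv2.imwrite("pics/w7.png",cv2.resize(im[...,::-1],(800,600)))
P=cloud(d,K,W); im=im.astype(int)
u=np.array([np.cos(1.7756),np.sin(1.7756)]); n=np.array([u[1],-u[0]]); m=np.array([.5739,.1050])
a=(P[...,:2]-m)@u; p=(P[...,:2]-m)@n; zz=P[...,2]
for c in np.arange(-.06,.13,.02):
    g=(abs(a-c)<.004)&(zz>.057)&(zz<.075)&(abs(p)<.011)
    if g.sum()>10: print("c",c.round(2),"perp",np.percentile(p[g],[1,50,99]).round(4),"top",np.percentile(zz[g],90).round(4))
g=(zz>.058)&(zz<.075)&(abs(p)<.006)&(a<.12)&((im[...,2]-im[...,0]>60)|(im.min(-1)>150)); print("barrel along",np.percentile(a[g],[.5,99.5]).round(4))
s,d2,K,W=cam("side"); cv2.imwrite("pics/s7.png",cv2.resize(s[120:270,180:380][...,::-1],(800,600)))
E
python3 chk.py
```

```text
c -0.06 perp [-0.0108  0.0001  0.011 ] top 0.0677
c -0.04 perp [-0.0106 -0.0008  0.01  ] top 0.0678
c -0.02 perp [-0.0102  0.0004  0.01  ] top 0.0678
c 0.0 perp [-0.011  -0.0003  0.0101] top 0.0679
c 0.02 perp [-0.0105 -0.0001  0.0102] top 0.068
c 0.04 perp [-0.0101  0.0001  0.0102] top 0.0677
c 0.06 perp [-0.0106 -0.0007  0.0102] top 0.0677
c 0.08 perp [-0.0103  0.      0.0103] top 0.0678
c 0.1 perp [-0.0109 -0.0002  0.0103] top 0.0679
c 0.12 perp [-0.0049  0.      0.0057] top 0.0616
barrel along [-0.0802  0.1064]
```

View pics/w7.png

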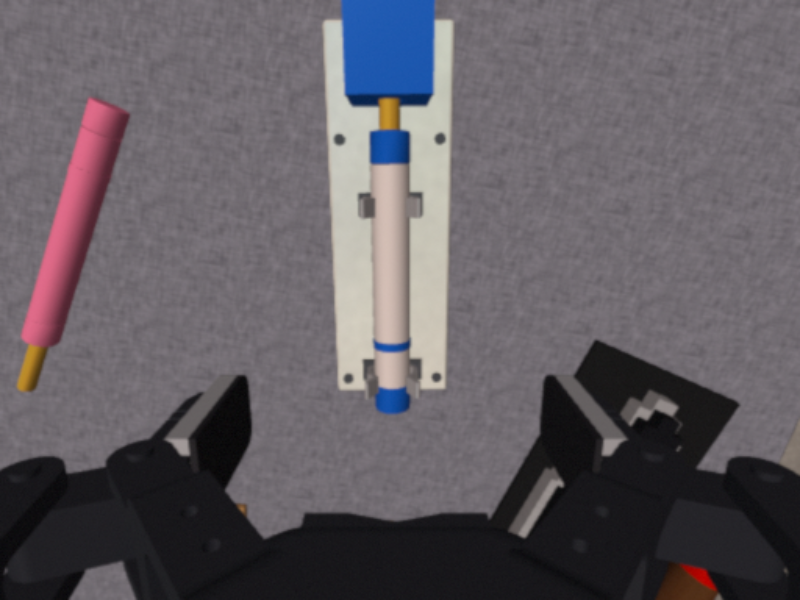

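View pics/s7.png

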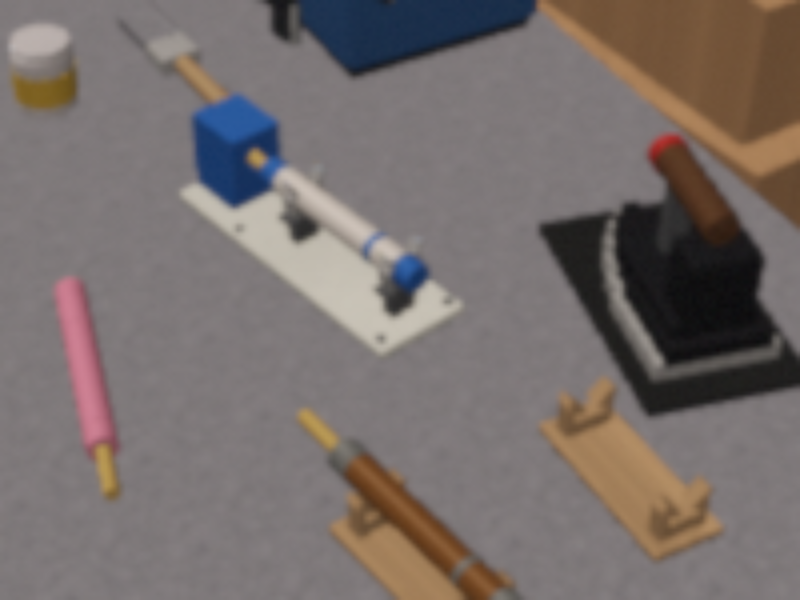

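The cartridge lies level in both clips: its top is at 67.8 mm (68 expected), it is centred within 1 mm, and the nozzle is in the bore at (389,100). Its centre is at +13 mm, against 13.5 mm when I released it. Handing in.

```bash
python3 -c "
from h import *
print(env.hand_in())"
```

```text
the job is handed in; nothing more can be done
None
```

The fresh white-and-blue cartridge is in both spring clips with its nozzle in the socket, seated against the seal. The robot has let go, and I handed the job in at about 21 s. The hand-in gave no verdict.

- **Clipping in:** The highest downward force I read while pressing it into the clips was about 10 N. Readings came only at the end of each move, so a brief peak between them would not show. The nozzle was still outside the socket when it snapped in.
- **Seating:** I slid it at about 10 mm/s and it dragged at about 4.5 N. It met the seal with the nozzle tip roughly 27–28 mm inside the mouth. I then held a wrist push of 12–13 N for over a second. Taking off the drag, that is about 8–9 N on the seal, slightly under the 10 N asked. No wrist push reading went above 13 N.
- **After letting go:**
    - It lies level, with its axis at 55 mm, and is centred within about 1 mm.
    - It had not slid back by more than the measuring error of about 0.5 mm.
    - In the last pictures the brown used cartridge, its cradle and the iron show no sign of having moved. I judged this by eye, and the spray bottle, lint roller and spool were outside the last crops.

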